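# Step the filter wheel to the cross and open the lamp shutter

## Robot

A 6-joint arm with a two-finger parallel gripper is mounted at the origin on the work surface. World frame = base frame: x ahead of the robot, y to its left, z up, the work surface at z = 0. Lengths are in mm, angles in rad, forces in N, time in s.
With the tool pointing down it reaches from about 350 to 975 mm from the base axis. Payload 7.1 kg.
Tool frame: the origin (TCP) lies between the finger pads; the fingertips stand 17 mm ahead of it and the grasp point (between the pads) lies 2 mm behind it (tip_reach is the y of the fingertips in the tool frame, in mm); y points along the fingers, x is the direction in which the jaws open and shut, and the axes are right-handed (so a half turn about y gives the same grasp; the last joint's range is limited). The gripper opens to 88 mm and grips with 3 to 60 N. Pads are 20 mm wide; open, the fingers measure 115 mm over their backs; the gripper's body (75 mm by 178 mm) begins 61 mm behind the grasp point.
Start: joints at [1.21, 0.423, 1.63, -0, 1.089, -0.019], TCP at [209.458, 588.84, 209.375] pointing down, gripper open.
Joint ranges: [-3, 3], [-0.9, 2.11], [0.09, 2.58], [-1.31, 4.45], [0.11, 2.69], [-2.54, 2.54]. Speed limits (rad/s): [2.39, 2.39, 3.01, 3.14, 3.14, 3.14].

## Interface

Orientations are given as a rotation vector (axis times angle).
In Python, from workcell import get_obs, get_image, camera_model, close_job, silhouettes, tip_of, tip_reach gives the robot as it stands. The module is installed in compiled form; this text tells all that it offers.
- The arm moves only by the tool arm_command, never from a script. Its argument "targets" is a list of rows, each a list of 4 numbers: the shift along the tool's x, y, z in mm, then the turn about the tool's y in rad. A call has 1 to 20 rows; each row shifts and turns the commanded pose from where the row before left it, along the tool's axes as they then stand; what a row does not reach is not made up. A row lasts 1/12 s, in which the tool goes at most 41.7 mm and 7.16 degrees, less where a joint would pass 70% of its speed; a pose out of reach is approached as far as the arm can. A call is refused whole if a number of a shift passes 41.7 or a number of a turn 0.125, either way. A call with a gripper value outside its range is refused whole. "gripper" is the opening in per cent of the stroke, from 0 (shut) to 100 (fully open), set as the call begins (left out, the last holds). The fingers move at their own pace and stop on an object; the grip force is fixed at half the most. Time passes only in rows, so rows that do not move let the fingers close. It gives the time, the measured TCP pose, the force and the opening at its end, in the units of the state.
- get_obs(): the state, without advancing time (a new reading comes with each control period).
- get_image(name): name is "scene" or "top" or "wrist"; returns the picture (420x560x3 uint8, blue, green, red); there is no depth.
- camera_model(name): a dict with "mtx" (3x3 intrinsics, pixels), "dist" ([k1, k2, p1, p2, k3] as OpenCV has them; the pictures are not rectified), "position" and "orientation" of the camera in the world. Camera axes: x right, y up, looking along -z (the intrinsics and any distortion apply to the point x, -y, -z); pixel columns grow to the right and rows downward; lengths in mm; the calibration is good to about 2 mm. A picture is of the moment at which its call begins: read the wrist's pose just before it. camera_model takes no time and is no camera call; for the wrist camera it gives the pose at the moment of the call.
- close_job(): hands the job in, once; it reports no verdict.
Trained networks look in the newest picture that a camera, given by its name, has taken for a name from the list of things; names that differ only in an ending like _2 or _b are one class to them, and where a whole thing is asked for, a point or a joint stands for the part that bears it (a point fixed in the world has none). Each returns a list of dicts, best first, with "conf" (0 to 1); they miss things now and then, are a little off and sometimes report something else, mostly with a low value. They report only what shows in the picture. A call takes as long as a camera call.
- silhouettes(camera, thing): "pixels" (420x560 bool, what is visible of it) and "at" ([column, row] in pixels, amid what is visible of it).
- tip_of(camera, thing): "at" ([column, row] in pixels: a listed point, or the origin of a listed thing).
The state is a dict: "t": time; "qpos": joint angles; "qvel": joint speeds; "joint_torque": joint torques, N m; "ee_pos": TCP position; "orientation": TCP orientation; "ft_force": force on the tool from outside, world axes, zero at the start; "moment": the same for the moment, N m; "width": finger opening in mm.
Only numpy, scipy, OpenCV 4.12 (cv2) and the standard library are available. Lean on these libraries where they do the work, as an engineer would, in place of code of your own. Each camera call takes 0.05 s, during which the arm holds its last target. There are 200 camera calls.

## Task

On the microscope lamp's filter unit, push the wheel's protruding tabs with the fingertips to turn the wheel until the tab with the white cross (plus sign) points straight at the white arrow on the base plate. Only then push the steel shutter tab on top of the lamp house, away from the arrow side, all the way to its stop so that the shutter is open, with the cross still at the arrow. Keep the shutter shut until the cross is set, do not lift or shove the unit about, and leave the other things as they stand.

Things in the scene. Friction and masses are not known exactly. Their poses are not given: they have to be found in the camera images.
- filter_unit: Lamp filter unit, about 3 kg, standing loose on the bench (slides only if shoved with over 15 N). Origin: on the bench under the wheel's vertical axis; its x points from the arrow through the axis to the back, y to the white lamp house, z up. Positions below are in this frame, in mm. Dark steel base plate x -140..140, y -120..190, 12 thick.
- arrow_tip (a point): Tip of the fixed white arrow (the pointer) on the base plate before the wheel, pointing at the wheel's axis: the tip at x -97, y 0, z 24; the arrow reaches back to x -135 and its top is at z 24, so fingers pass over it.
- lamp_arm (a point): Middle of the top of the white arm that reaches from the lamp house over the wheel: x -20..20, y 20..112, z 82..110, with a lens snout down to z 74 at y 30. Tabs pass under the arm, fingers cannot. The lamp house itself is x -50..50, y 110..190, top at z 110.
- filter_wheel (a joint): Turn of the black filter wheel, rad, about the vertical axis, counter-clockwise from above positive; 0 or any whole turn = cross at the arrow. Turns freely past whole turns both ways, no clicks, friction about 0.12 N m, stays where left. Disc of radius 64 mm, z 47..55 mm, on a hub of radius 26 mm. Counter-clockwise the figures run: cross, square, ring, bar, triangle.
- cross_tab (a point): Middle of the top of the steel tab beside the cross, 76 mm from the axis. It is one of five identical tabs sticking out of the wheel's rim 72 degrees apart, one in line with each white figure: each 12 mm wide, from radius 62 to 90 mm, z 45..67 mm, with open space around and below down to the base plate (z 12).
- cross_mark (a point): Middle of the white cross (a plus sign 22 mm wide) on top of the wheel, 50 mm from the axis and in line with the middle of its tab.
- index_spot (a point): Fixed point of the unit, at the level of the figures, 50 mm from the axis on the line from the axis to the arrow (x -50, y 0): where the middle of the cross has to come.
- shutter (a joint): Travel of the shutter slide in m along the unit's +x (away from the arrow side): 0 = shut, 0.030 = fully open against its stop; starts at 0 to 0.003. Friction about 1.5 N, stays where it is left.
- shutter_tab (a point): Middle of the top edge of the shutter's upright steel tab on top of the lamp house: 10 mm thick along the unit's x, 26 mm wide along y, z 112..142 mm. With the shutter at 0 it stands at x -20, y 150 mm; fully open at x 10 mm.
- spare_filter: Bystander: a spare filter: glass in a dark ring 32 across, 8 thick, lying on a corner of the unit's base plate (mm). Origin: centre of its underside.
- dropper: Bystander: small amber dropper bottle, 26 across, 60 tall, standing on the base plate near its front left corner (mm). Origin: centre of its underside.
- slide_box: Bystander: grey slide box 95 x 42 x 30, on the bench to the right of the unit (mm). Origin: centre of its underside.
- petri_dish: Bystander: closed dish 90 across, 16 high, on the bench to the left of the unit (mm). Origin: centre of its underside.
- forceps: Bystander: steel forceps 120 long, lying on the bench between the robot and the unit (mm). Origin: centre of its underside.
- jar: Bystander: glass jar with steel lid, 60 across, 70 tall, near right (mm). Origin: centre of its underside.

How it is judged (in metres and radians):
On the way, in this order (a step that is already met when the one before it is completed fails the run):
1. the cross is at the pointer while the shutter is still shut (horizontal distance between cross_mark and index_spot below 0.006 m and value of joint shutter below 0.008 m), for 0.2 s.
2. the shutter is fully open with the cross still at the pointer (horizontal distance between cross_mark and index_spot below 0.006 m and value of joint shutter above 0.026 m), for 0.2 s.
At the end, for the whole second after the job is handed in: The middle of the cross lies within 6 mm (about 7 degrees) of the index spot and the wheel is at rest; the shutter is open to within 4 mm of its stop; the unit stands flat within 20 mm of where it was, the bystanders within 40 mm (all of step 2 and velocity of joint filter_wheel between -0.05 and 0.05 rad/s and distance of filter_unit from where it was at the start of the episode below 0.02 m and angle between filter_unit's own z axis and vertical below 0.03 rad and linear speed of filter_unit below 0.01 m/s and distance of each of spare_filter, dropper, slide_box, petri_dish, forceps, jar from where it was at the start of the episode below 0.04 m); the robot touches nothing.
It fails at once if the shutter is opened more than 8 mm while the cross is off the pointer by more than 8 mm (value of joint shutter above 0.008 m and horizontal distance between cross_mark and index_spot above 0.008 m).
It fails at once if the unit is shoved more than 20 mm (distance of filter_unit from where it was at the start of the episode above 0.02 m).
It fails at once if the unit is lifted or tipped (height (world z) of filter_unit above 0.008 m or angle between filter_unit's own z axis and vertical above 0.06 rad).
It fails at once if a bystander is lifted or pushed away by more than 40 mm (distance of any of spare_filter, dropper, slide_box, petri_dish, forceps, jar from where it was at the start of the episode above 0.04 m or height (world z) of any of spare_filter, dropper, slide_box, petri_dish, forceps, jar above 0.03 m).
It also fails if it takes over 72 s, if anything falls off the work surface, if the arm or the gripper's body presses on something with over 40 N, if the wrist force passes 120 N, or if a joint passes its speed limit or range.

## Working session

There is one attempt and no reset: what is moved stays moved. The work goes in short steps, Python scripts to look and compute and a tool call to move; the robot and the scene stay as the last step left them, time stands still between calls to the robot, and variables do not carry over. Pictures are saved under pics/ and viewed, about 8 in all and at most 12, crops included, and the job is handed in when it is done.

Besides the shell and the picture viewer there is one more tool, called after ">>>" by a JSON object that holds its "method" and its "body". arm_command: Moves the arm, as the interface text tells. Its arguments: {"type":"object","properties":{"targets":{"type":"array","items":{"type":"array","items":{"type":"number"}}},"gripper":{"type":"number"}},"required":["targets"]}

```bash
mkdir -p pics; cat > h.py <<'E'
import numpy as np, cv2
from scipy.spatial.transform import Rotation as R
from workcell import *
def rot(o):
    o=np.array(o,float)
    return o if o.shape==(3,3) else (R.from_rotvec(o).as_matrix() if o.size==3 else R.from_quat(o).as_matrix())
def ray(c,px):
    m=camera_model(c); u=cv2.undistortPoints(np.array([[px]],float),np.array(m['mtx']),np.array(m['dist']))[0,0]
    return np.array(m['position'],float), rot(m['orientation'])@np.array([u[0],-u[1],-1])
def atz(c,px,z):
    p,d=ray(c,px); return p+d*(z-p[2])/d[2]
def proj(c,P):
    m=camera_model(c); q=(np.atleast_2d(P)-np.array(m['position']))@rot(m['orientation']); q=q*[1,-1,-1]
    return cv2.projectPoints(q,np.zeros(3),np.zeros(3),np.array(m['mtx']),np.array(m['dist']))[0][:,0]
E
python3 - <<'E'
from h import *
s=get_obs(); print(s['t'],s['ee_pos'],s['orientation'],s['width'],tip_reach if not callable(tip_reach) else tip_reach())
print(camera_model('top'))
ims=[get_image(c) for c in('top','scene')]
for c,i in zip(('top','scene'),ims): cv2.imwrite(f'pics/{c}0.png',i)
Z=dict(arrow_tip=24,cross_tab=67,cross_mark=55,index_spot=55,shutter_tab=142,lamp_arm=110,filter_unit=0,spare_filter=12,dropper=12,slide_box=0,petri_dish=0,forceps=0,jar=0)
for n,z in Z.items():
    for c in ('top','scene'):
        for d in tip_of(c,n)[:2]: print(n,c,round(d['conf'],2),np.round(d['at']),atz(c,d['at'],z).round(1))
E
```

```text
0.0 [209.26216821 588.32690665 208.60645292] [-1.35259915 -0.95293154  0.95501837] 87.87169290798731 17.0
{'mtx': array([[420.22971273,   0.        , 284.47659753],
       [  0.        , 420.22971273, 206.82796499],
       [  0.        ,   0.        ,   1.        ]]), 'dist': array([-0.12494183,  0.        ,  0.        ,  0.        ,  0.        ]), 'position': array([ 449.59834242,   -1.27518544, 1165.02248334]), 'orientation': array([ 0.08532239, -0.06540455, -1.56882222])}
arrow_tip top 0.59 [314. 251.] [438.9 -66.2  24. ]
arrow_tip scene 0.84 [237. 204.] [436.4 -50.3  24. ]
cross_tab top 0.9 [335. 235.] [ 481.4 -119.5   67. ]
cross_tab top 0.28 [219. 216.] [530.  185.4  67. ]
cross_tab scene 0.67 [154. 266.] [ 570.7 -243.6   67. ]
cross_tab scene 0.58 [208. 220.] [ 488.  -119.4   67. ]
cross_mark top 0.88 [330. 228.] [ 501.3 -108.5   55. ]
cross_mark scene 0.8 [218. 227.] [ 504.3 -102.5   55. ]
cross_mark scene 0.36 [153. 266.] [ 562.9 -248.6   55. ]
index_spot top 0.89 [310. 234.] [484.7 -54.8  55. ]
index_spot scene 0.75 [236. 215.] [484.6 -57.8  55. ]
shutter_tab top 0.49 [257.
[... 653 characters left out ...]
 [286. 197.] [437.4  68.6  12. ]
slide_box top 0.69 [385. 216.] [ 535.2 -267.9    0. ]
slide_box scene 0.73 [155. 266.] [ 537.3 -256.8    0. ]
slide_box scene 0.62 [237. 212.] [441.8 -53.1   0. ]
petri_dish top 0.94 [220. 216.] [534.6 192.5   0. ]
petri_dish scene 0.69 [348. 224.] [538.2 195.6   0. ]
petri_dish scene 0.61 [234. 206.] [422.8 -57.8   0. ]
forceps top 0.55 [270. 247.] [450.4  54.6   0. ]
forceps top 0.51 [312. 277.] [369.  -62.4   0. ]
forceps scene 0.44 [227. 182.] [350.  -60.8   0. ]
forceps scene 0.36 [243. 251.] [547.5 -60.3   0. ]
jar top 0.56 [393. 278.] [ 365.4 -287.9    0. ]
jar scene 0.91 [132. 202.] [ 354.9 -294.5    0. ]
jar scene 0.43 [225. 184.] [355.5 -66.6  -0. ]
```

View crops.

```bash
python3 - <<'E'
from h import *
# fit yaw+pos from pairs (top & scene averaged)
L=np.array([[-97,0],[-50,0],[0,66],[-19,150],[0,0]],float); W=np.array([[437.7,-58.2],[484.6,-56.3],[540.3,-.9],[525.2,86],[532.8,-64.6]])
l=L-L.mean(0); w=W-W.mean(0); a=np.arctan2((l[:,0]*w[:,1]-l[:,1]*w[:,0]).sum(),(l*w).sum())
r=np.array([[np.cos(a),-np.sin(a)],[np.sin(a),np.cos(a)]]); t=W.mean(0)-r@L.mean(0)
print('yaw',a,'pos',t,'res',(W-L@r.T-t).round(1))
def u(x,y,z): return [*(r@[x,y]+t),z]
P=[u(-140,-120,12),u(140,-120,12),u(140,190,12),u(-140,190,12),u(-97,0,24),u(-50,0,55),u(0,66,110),u(-50,110,110),u(50,110,110),u(50,190,110),u(-50,190,110),u(-20,150,142)]
out=[]
for c,(x0,y0) in (('top',(195,145)),('scene',(130,170))):
    k=4 if 0 else 3
    i=cv2.imread(f'pics/{c}0.png'); b=cv2.resize(i[y0:y0+145,x0:x0+230],None,fx=3.4,fy=3.4,interpolation=cv2.INTER_CUBIC)
    for p in proj(c,P): cv2.circle(b,tuple(int(v) for v in (p-[x0,y0]+.5)*3.4),3,(0,0,255),1)
    cv2.imwrite(f'pics/{c}1.png',b)
E
```

```text
yaw -0.07695098371735523 pos [533.90074966 -64.42441178] res [[ 0.5 -1.2]
 [ 0.6  4.3]
 [ 1.3 -2.3]
 [-1.3 -0.6]
 [-1.1 -0.2]]
```

View pics/top1.png

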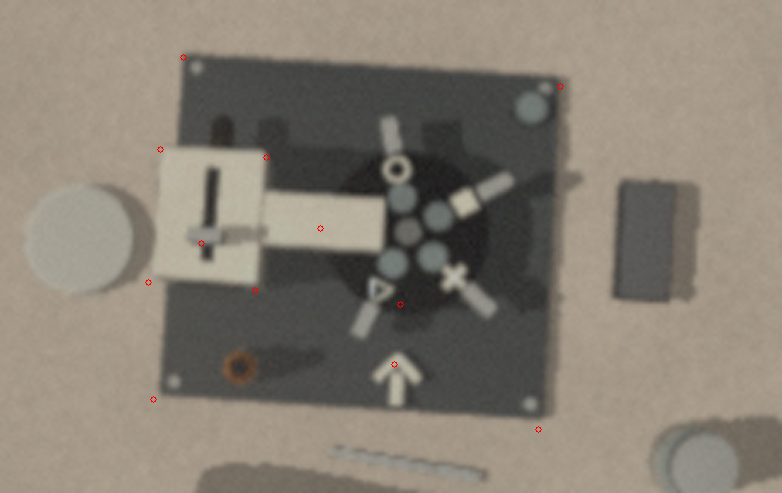

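View pics/scene1.png

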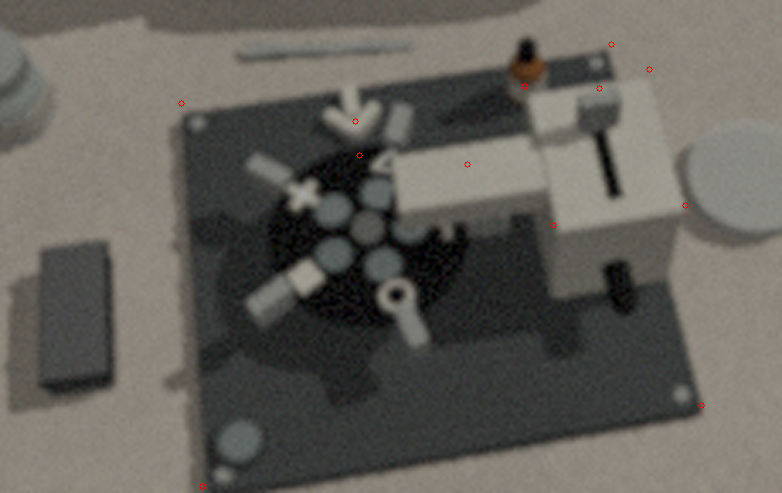

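```bash
cat >> h.py <<'E'
from scipy.optimize import least_squares
def U(p,L):
    L=np.atleast_2d(np.array(L,float)); c,s=np.cos(p[2]),np.sin(p[2])
    return np.c_[p[0]+c*L[:,0]-s*L[:,1],p[1]+s*L[:,0]+c*L[:,1],L[:,2]]
E
python3 - <<'E'
from h import *
C=[[140,190,12],[140,-120,12],[-140,-120,12],[-140,190,12]]
Lt=np.array(C+[[50,190,110],[50,110,110],[-50,110,110],[-50,190,110],[-97,0,24]],float)
pt=np.array([[185,55],[567,77],[548,417],[162,395],[162,148],[268,152],[258,285],[153,275],[396,356]])/3.4+[195,145]-.35
Ls=np.array([C[2],C[3],C[0],C[1],[-50,190,110],[50,190,110],[50,110,110],[-97,0,24]],float)
ps=np.array([[185,115],[610,52],[700,415],[207,490],[650,82],[683,210],[550,229],[357,130]])/3.4+[130,170]-.35
f=lambda p,w=3:np.concatenate([(proj('top',U(p,Lt))-pt).ravel(),(proj('scene',U(p,Ls))-ps).ravel()])
s=least_squares(f,[534,-64,-.05],loss='soft_l1',f_scale=1); p=s.x; print(p,f(p).reshape(-1,2).round(1).tolist())
for n in('top','scene'):
    q=least_squares(lambda p:((proj(n,U(p,Lt if n=='top' else Ls))-(pt if n=='top' else ps)).ravel()),p).x; print(n,q)
c,s_=np.cos(p[2]),np.sin(p[2]); inv=lambda w:np.array([[c,s_],[-s_,c]])@(np.array(w[:2])-p[:2])
for n,cam,px,z in(('cross','top',[453,277],55),('tab','top',[482,303],67),('tri','top',[363,322],67),('sq','top',[495,187],67),('ring','top',[390,135],67),('shut','top',[201,236],142),('hub','top',[407,232],55),('spare','top',[531,108],20),('cross','scene',[302,194],55),('shut','scene',[598,95],142),('hub','scene',[368,228],55)):
    o=dict(top=[195,145],scene=[130,170])[cam]; l=inv(atz(cam,np.array(px)/3.4+o-.35,z)); print(n,cam,l.round(1),'r',np.hypot(*l).round(1),'ang from arrow',np.degrees(np.arctan2(-l[1],-l[0])).round(1))
np.save('p.npy',p); print(rot(get_obs()['orientation']).round(3))
E
```

```text
[ 5.39697838e+02 -6.65718910e+01 -6.89283350e-02] [[-0.2, -0.9], [-1.9, 0.1], [-1.8, 1.1], [-1.4, -0.3], [-0.0, -1.5], [0.2, -0.6], [0.2, -0.3], [-0.5, 0.4], [0.4, 0.4], [-2.1, -1.1], [-0.6, -0.8], [0.4, -0.9], [-1.6, 2.1], [-0.9, -2.1], [0.3, 0.6], [0.7, 1.0], [-1.2, -0.5]]
top [ 5.39810747e+02 -6.80012800e+01 -6.13157941e-02]
scene [ 5.39456930e+02 -6.53211345e+01 -7.69751640e-02]
cross top [-31.9 -37.6] r 49.4 ang from arrow 49.7
tab top [-51.  -60.1] r 78.8 ang from arrow 49.6
tri top [-71.8  30.2] r 77.9 ang from arrow -22.8
sq top [ 39.1 -64.9] r 75.8 ang from arrow 121.1
ring top [74.1 18.9] r 76.4 ang from arrow -165.7
shut top [-19.9 152.4] r 153.7 ang from arrow -82.5
hub top [0.6 0.3] r 0.7 ang from arrow -154.0
spare top [111.4 -95.8] r 146.9 ang from arrow 139.3
cross scene [-33.3 -37.2] r 50.0 ang from arrow 48.1
shut scene [-20.2 150.4] r 151.8 ang from arrow -82.4
hub scene [-1.4  1.7] r 2.2 ang from arrow -51.8
[[ 0.335  0.    -0.942]
 [ 0.942 -0.     0.335]
 [-0.    -1.    -0.   ]]
```

>>> {"method": "arm_command", "body": {"targets": [[0,0,0,-0.091],[0,0,0,-0.091],[0,0,0,-0.091],[-20,0,-10,0],[-36,0,-18,0],[-36,0,-18,0],[-36,0,-18,0],[-36,0,-18,0],[-36,0,-18,0],[-36,0,-18,0],[-36,0,-18,0],[-36,0,-18,0],[-36,0,-18,0],[-36,0,-18,0],[-36,0,-18,0],[-36,0,-18,0],[-36,0,-18,0],[-36,0,-18,0],[-36,0,-18,0],[-36,0,-18,0]], "gripper": 0}}

```text
t: 3.07
ee_pos: [466.3, -28.4, 209.7]
orientation: [-1.242, -1.159, 1.158]
ft_force: [0.6, 0.5, 0.3]
width: 0.5
```

```bash
cat >> h.py <<'E'
def st():
    s=get_obs(); p=np.load('p.npy'); c,q=np.cos(p[2]),np.sin(p[2]); d=np.array(s['ee_pos'])-[p[0],p[1],0]
    Rm=rot(s['orientation']); a=np.arctan2(Rm[1,0],Rm[0,0])
    print('t',round(s['t'],2),'local',np.round([c*d[0]+q*d[1],-q*d[0]+c*d[1],d[2]],1),'jaw err',round(a-p[2]-np.pi/2,4),'F',np.round(s['ft_force'],1),'w',round(s['width'],1))
E
python3 -c "from h import *;st()"
```

```text
t 3.07 local [-75.9  33.1 209.7] jaw err -0.0002 F [0.6 0.5 0.3] w 0.5
```

>>> {"method": "arm_command", "body": {"targets": [[-29,0,-15,0],[-29,0,-15,0],[-29,0,-15,0],[-29,0,-15,0],[0,0,0,0],[0,25,0,0],[0,25,0,0],[0,25,0,0],[0,0,0,0]]}}

```text
t: 3.82
ee_pos: [514.4, -144.8, 130.5]
orientation: [-1.234, -1.154, 1.16]
ft_force: [-0.5, -0.3, 0.2]
width: 0.8
```

```bash
python3 - <<'E'
from h import *
st(); a=get_image('scene'); cv2.imwrite('pics/s2.png',cv2.resize(a[170:315,130:360],None,fx=3.4,fy=3.4))
E
```

```text
t 3.82 local [-19.8 -79.8 130.5] jaw err -0.0 F [-0.5 -0.3  0.2] w 0.8
```

View pics/s2.png

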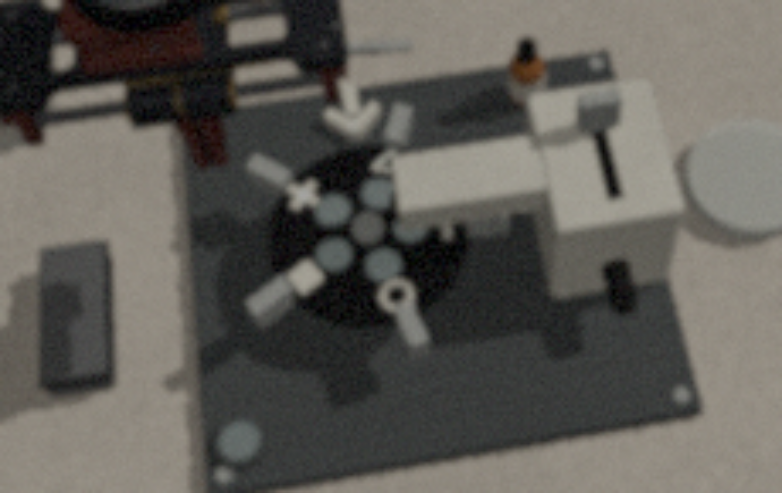

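```bash
python3 - <<'E'
from h import *
p=np.load('p.npy'); print((proj('scene',U(p,[[-20,-80,113],[-20,-80,54]]))-[130,170]+.5)*3.4)
E
```

```text
[[221.02707516 177.43420489]
 [237.70725582 223.3992143 ]]
```

>>> {"method": "arm_command", "body": {"targets": [[0,20,0,0],[0,20,0,0],[-3,15,-2,0],[0,4,0,0],[0,0,0,0]]}}

```text
t: 4.28
ee_pos: [519.6, -149.0, 75.8]
orientation: [-1.241, -1.158, 1.158]
ft_force: [0.1, -0.6, -0.5]
width: 0.4
```

>>> {"method": "arm_command", "body": {"targets": [[2,4,7,0],[3,0,7,0],[3,0,7,0],[3,0,7,0],[4,0,6,0],[4,0,6,0],[5,0,5,0],[5,0,5,0],[6,0,4,0],[6,0,4,0],[3,0,1.5,0],[3,0,1.5,0],[3,0,1.5,0],[0,0,0,0],[0,0,0,0]]}}

```text
t: 5.53
ee_pos: [460.7, -95.0, 71.4]
orientation: [-1.241, -1.159, 1.159]
ft_force: [0.0, 0.1, -0.3]
width: 0.4
```

```bash
python3 - <<'E'
from h import *
st(); ims={c:get_image(c) for c in('scene','top','wrist')}
cv2.imwrite('pics/s3.png',cv2.resize(ims['scene'][170:315,130:360],None,fx=3.4,fy=3.4)); cv2.imwrite('pics/w3.png',ims['wrist'])
p=np.load('p.npy')
for n,z in(('cross_mark',55),('cross_tab',67),('index_spot',55),('arrow_tip',24)):
  for c in ims:
    for d in tip_of(c,n)[:1]:
        l=U([0,0,-p[2]],[atz(c,d['at'],z)-[p[0],p[1],0]])[0]; print(n,c,round(d['conf'],2),np.round(d['at']),l.round(1),np.degrees(np.arctan2(-l[1],-l[0])).round(1))
E
```

```text
t 5.53 local [-76.9 -33.8  71.4] jaw err 0.0004 F [ 0.   0.1 -0.3] w 0.4
cross_mark scene 0.89 [218. 230.] [-24.4 -39.3  55. ] 58.2
cross_mark top 0.92 [325. 227.] [-35.8 -30.8  55. ] 40.7
cross_tab scene 0.67 [209. 220.] [-46.8 -55.9  67. ] 50.0
cross_tab wrist 0.88 [246. 290.] [-48.5 -56.8  67. ] 49.5
index_spot top 0.78 [312. 236.] [-59.8   2.4  55. ] -2.3
index_spot wrist 0.85 [338. 277.] [-50.8   3.3  55. ] -3.7
arrow_tip scene 0.82 [235. 208.] [-94.7   3.7  24. ] -2.2
arrow_tip top 0.87 [316. 252.] [-102.4  -11.5   24. ] 6.4
arrow_tip wrist 0.58 [329. 199.] [-96.2   0.1  24. ] -0.1
```

View pics/s3.png

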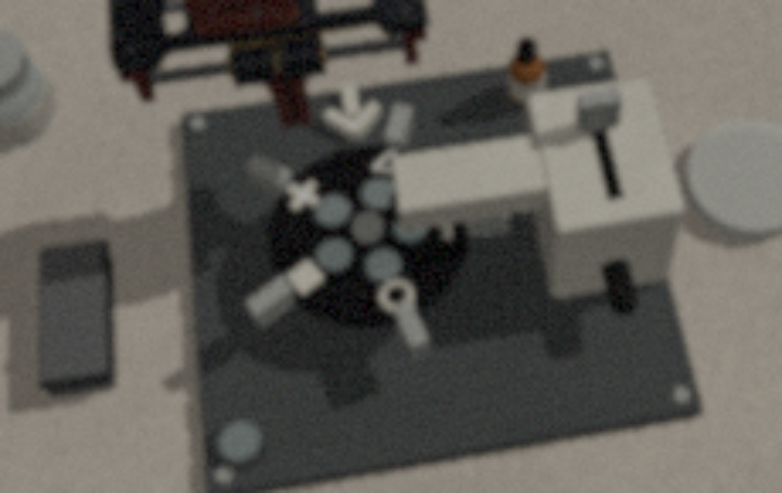

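View pics/w3.png

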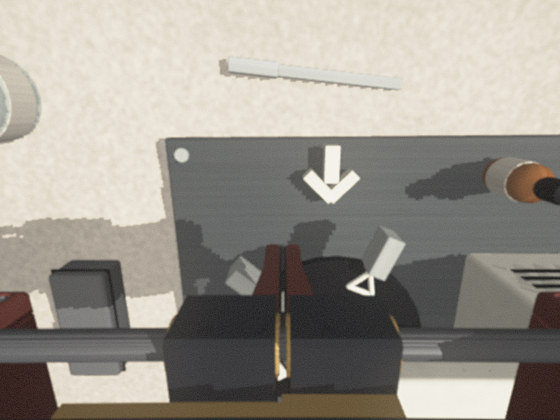

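```bash
python3 - <<'E'
from h import *
p=np.load('p.npy'); e=np.array(get_obs()['ee_pos']); print(e)
for z in (54,71,88,105): 
    P=[[e[0],e[1],z]]; print(z,(proj('scene',P)-[130,170]+.5)*3.4,proj('wrist',P))
a,d=ray('scene',np.array([293,120])/3.4+[130,170]-.5); b,f=ray('wrist',[283,250])
A=np.c_[d,-f]; k=np.linalg.lstsq(A,b-a,rcond=None)[0]; print(a+k[0]*d,b+k[1]*f)
print(camera_model('scene'),camera_model('wrist'))
E
```

```text
[460.53667161 -95.04045153  71.37616717]
54 [[301.42450536 137.72251898]] [[282.21808826 240.02510224]]
71 [[298.01730699 124.10876856]] [[282.19103103 251.10188695]]
88 [[294.49670847 110.04595697]] [[282.15893117 264.24124957]]
105 [[290.85689924  95.51127613]] [[282.12022712 280.0813154 ]]
[458.55267746 -97.61058282  73.94401375] [458.55259394 -94.4234664   73.84877291]
{'mtx': array([[406.75268743,   0.        , 281.24992012],
       [  0.        , 406.75268743, 214.86443785],
       [  0.        ,   0.        ,   1.        ]]), 'dist': array([0.0222682, 0.       , 0.       , 0.       , 0.       ]), 'position': array([958.6079737 , -74.81704384, 836.26301719]), 'orientation': array([0.45710057, 0.35358341, 1.29351662])} {'mtx': array([[319.47623279,   0.        , 282.38172319],
       [  0.        , 319.47623279, 208.83764293],
       [  0.        ,   0.        ,   1.        ]]), 'dist': array([0.01611198, 0.        , 0.        , 0.        , 0.        ]), 'position': array([379.92824378, -89.27863361, 246.08316204]), 'orientation': array([-0.24232773, -0.22548084,  1.48964719])}
```

>>> {"method": "arm_command", "body": {"targets": [[0,-25,0,0],[0,0,0,0],[-10,0,-12,0],[-20,0,-25,0],[-20,0,-25,0],[0,0,0,0],[0,0,0,0],[0,15,0,0],[0,15,0,0],[0,13,0,0],[0,0,0,0],[0,0,0,0]]}}

```text
t: 7.28
ee_pos: [517.4, -148.3, 52.7]
orientation: [-1.238, -1.157, 1.159]
ft_force: [0.2, 0.8, 0.2]
width: 0.4
```

```bash
python3 -c "from h import *;st()"
```

```text
t 7.28 local [-16.6 -83.1  52.7] jaw err 0.0005 F [0.2 0.8 0.2] w 0.4
```

Lower now; same arc push, stopping at y ≈ -30.

>>> {"method": "arm_command", "body": {"targets": [[2,0,6,0],[3,0,6,0],[3,0,7,0],[3,0,7,0],[4,0,6,0],[4,0,6,0],[5,0,5,0],[5,0,5,0],[6,0,4,0],[6,0,4,0],[3,0,1.5,0],[3,0,1.5,0],[3,0,1.5,0],[3,0,0,0],[0,0,0,0],[0,0,0,0]]}}

```text
t: 8.62
ee_pos: [461.7, -91.6, 53.9]
orientation: [-1.24, -1.158, 1.159]
ft_force: [-1.8, 0.3, 11.8]
width: 0.5
```

```bash
python3 - <<'E'
from h import *
st(); ims={c:get_image(c) for c in('scene','top','wrist')}
a=cv2.resize(ims['scene'][170:315,130:330],None,fx=2.6,fy=2.6); b=ims['wrist'][120:330,150:450]
h=377; cv2.imwrite('pics/c4.png',np.hstack([a[:,:440],cv2.resize(b,(360,h))]))
E
```

```text
t 8.62 local [-76.1 -30.3  53.9] jaw err 0.0004 F [-1.8  0.3 11.8] w 0.5
```

View pics/c4.png

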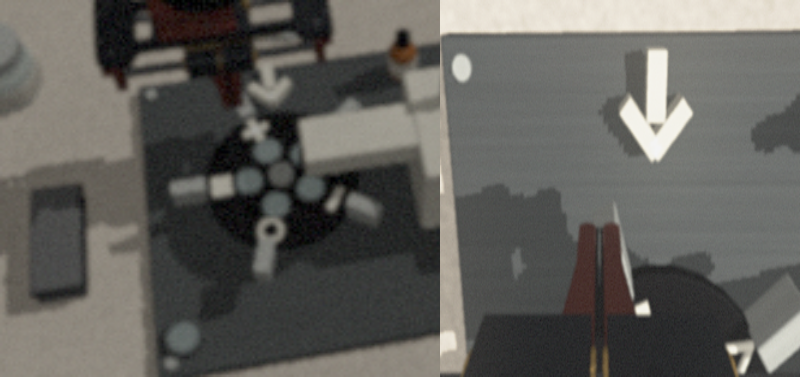

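>>> {"method": "arm_command", "body": {"targets": [[0,-3,0,0],[0,0,2,0],[0,0,0,0]]}}

```text
t: 9.02
ee_pos: [459.4, -91.6, 56.2]
orientation: [-1.24, -1.158, 1.159]
ft_force: [-0.5, 0.1, 0.1]
width: 0.8
```

```bash
cat >> h.py <<'E'
def cross():
    p=np.load('p.npy'); 
    for c in('scene','top','wrist'):
      get_image(c)
      for n,z in(('cross_mark',55),('cross_tab',67),('index_spot',55),('arrow_tip',24),('shutter_tab',142)):
        for d in tip_of(c,n)[:1]:
          l=U([0,0,-p[2]],[atz(c,d['at'],z)-[p[0],p[1],0]])[0]; print(n,c,round(d['conf'],2),np.round(d['at'],1),l.round(1),np.degrees(np.arctan2(-l[1],-l[0])).round(1))
E
python3 - <<'E'
from h import *
st(); cross()
E
```

```text
t 9.02 local [-78.4 -30.5  56.2] jaw err 0.0003 F [-0.5  0.1  0.1] w 0.8
cross_mark scene 0.8 [226.8 217.8] [-52.8 -16.8  55. ] 17.7
cross_tab scene 0.9 [225.  210.7] [-64.4 -18.2  67. ] 15.8
index_spot scene 0.93 [238.3 211.8] [-63.9  10.2  55. ] -9.1
arrow_tip scene 0.84 [231.4 209.2] [-92.9  -5.2  24. ] 3.2
shutter_tab scene 0.44 [308.5 197.1] [-20.3 156.6 142. ] -82.6
cross_mark top 0.95 [321.1 228.9] [-40.5 -20.2  55. ] 26.5
cross_tab top 0.42 [312.8 248.5] [-93.5  -1.   67. ] 0.6
index_spot top 0.98 [314.7 236.2] [-60.9  -4.6  55. ] 4.3
arrow_tip top 0.73 [313.7 251.9] [-102.5   -6.4   24. ] 3.6
shutter_tab top 0.64 [258.  216.3] [-24.7 141.7 142. ] -80.1
cross_mark wrist 0.77 [308.  296.3] [-46.  -14.6  55. ] 17.6
cross_tab wrist 0.72 [297.7 267.9] [-72.1 -22.   67. ] 17.0
index_spot wrist 0.66 [333.5 292.4] [-48.8   1.3  55. ] -1.5
arrow_tip wrist 0.87 [329.8 205.2] [-96.6   1.3  24. ] -0.8
```

>>> {"method": "arm_command", "body": {"targets": [[2,0,0,0],[3,0,0,0],[3,0,0,0],[2,0,0,0],[0,0,0,0],[0,0,0,0]]}}

```text
t: 10.42
ee_pos: [461.0, -81.8, 56.4]
orientation: [-1.241, -1.159, 1.159]
ft_force: [-0.3, -0.7, -0.5]
width: 0.5
```

```bash
python3 - <<'E'
from h import *
st(); cross(); cv2.imwrite('pics/w5.png',get_image('wrist'))
E
```

```text
t 10.42 local [-77.5 -20.6  56.4] jaw err 0.0006 F [-0.3 -0.7 -0.5] w 0.5
cross_mark scene 0.8 [227.3 217.9] [-52.3 -15.8  55. ] 16.8
cross_tab scene 0.82 [224.1 210.6] [-65.  -20.2  67. ] 17.2
index_spot scene 0.84 [236.8 218.6] [-46.9   4.8  55. ] -5.9
arrow_tip scene 0.93 [233.5 207.5] [-96.7   0.2  24. ] -0.1
shutter_tab scene 0.59 [307.2 196.1] [-23.2 154.5 142. ] -81.5
index_spot top 0.91 [312.8 235.9] [-60.4   0.5  55. ] -0.5
shutter_tab top 0.53 [254.7 217.3] [-27.7 149.5 142. ] -79.5
index_spot wrist 0.84 [320.2 292.4] [-48.8   3.   55. ] -3.5
arrow_tip wrist 0.61 [317.2 207.7] [-94.9   2.8  24. ] -1.7
shutter_tab wrist 0.15 [490.9 177.5] [-139.9   38.   142. ] -15.2
```

View pics/w5.png

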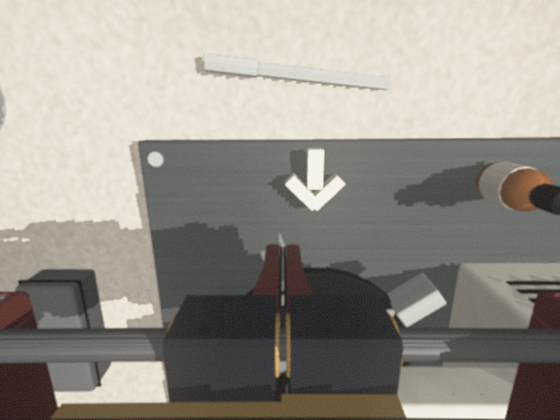

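>>> {"method": "arm_command", "body": {"targets": [[0,-15,0,0],[0,-5,0,0],[-10,0,0,0],[-19,0,0,0],[0,0,0,0],[0,0,0,0],[0,15,0,0],[0,10,0,0],[0,7,0,0],[0,6,0,0],[0,0,0,0]]}}

```text
t: 12.28
ee_pos: [458.0, -110.5, 37.1]
orientation: [-1.239, -1.157, 1.159]
ft_force: [0.5, 0.2, 0.5]
width: 0.1
```

```bash
python3 - <<'E'
from h import *
st(); print(get_obs()['joint_torque'])
cross(); a=get_image('scene'); e=np.array(get_obs()['ee_pos']); b=cv2.resize(a[170:290,130:330],None,fx=4,fy=4)
for dz in (0,-17): cv2.circle(b,tuple(int(v) for v in (proj('scene',[e+[0,0,dz]])[0]-[130,170]+.5)*4),3,(0,255,0),1)
cv2.imwrite('pics/s6.png',b)
E
```

```text
t 12.28 local [-78.5 -49.4  37.1] jaw err 0.0004 F [0.5 0.2 0.5] w 0.1
[-2.41429737e-02 -4.52553177e+01 -1.41712224e+01 -1.56810042e-02
 -1.45530305e-01  1.69218019e-03]
cross_mark scene 0.92 [226.6 220.8] [-45.2 -18.1  55. ] 21.8
cross_tab scene 0.87 [221.4 207.5] [-74.1 -25.2  67. ] 18.8
index_spot scene 0.81 [234.5 216.6] [-52.9   0.4  55. ] -0.4
arrow_tip scene 0.59 [233.6 206.1] [-100.5    0.8   24. ] -0.5
shutter_tab scene 0.7 [305.9 197.2] [-21.  151.4 142. ] -82.1
cross_mark top 0.8 [322.6 231.2] [-46.3 -24.5  55. ] 27.9
cross_tab top 0.68 [322.7 242.8] [-77.  -25.8  67. ] 18.5
index_spot top 0.88 [312.9 232.5] [-51.5   0.8  55. ] -0.9
arrow_tip top 0.63 [315.6 251.1] [-100.   -11.4   24. ] 6.5
shutter_tab top 0.48 [256.5 215. ] [-21.8 145.6 142. ] -81.5
cross_tab wrist 0.79 [333.2 285. ] [-71.8 -23.5  67. ] 18.1
index_spot wrist 0.72 [371.5 309.2] [-49.1   1.3  55. ] -1.5
shutter_tab wrist 0.46 [554.2 181.8] [-142.6   11.3  142. ] -4.5
```

View pics/s6.png

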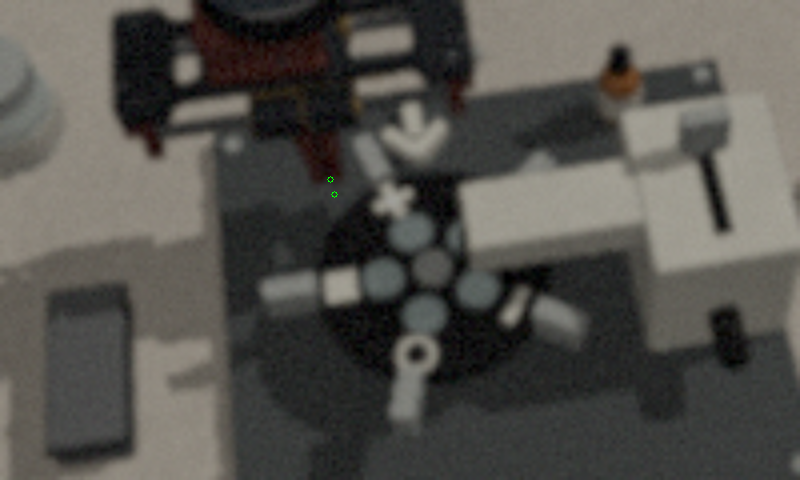

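>>> {"method": "arm_command", "body": {"targets": [[5,0,0,0],[5,0,0,0],[5,0,0,0],[5,0,0,0],[4,0,0,0],[4,0,0,0],[2,0,0,0],[0,0,0,0],[0,0,0,0]]}}

```text
t: 13.98
ee_pos: [461.4, -80.8, 38.5]
orientation: [-1.241, -1.159, 1.158]
ft_force: [0.5, -0.1, 0.6]
width: 0.4
```

```bash
python3 - <<'E'
from h import *
st(); cross()
E
```

```text
t 13.98 local [-77.1 -19.6  38.5] jaw err 0.0004 F [ 0.5 -0.1  0.6] w 0.4
cross_mark scene 0.85 [231.2 216.2] [-55.2  -6.7  55. ] 6.9
cross_tab scene 0.7 [232.3 205.8] [-74.3  -0.9  67. ] 0.7
index_spot scene 0.83 [233.7 216.6] [-53.2  -1.4  55. ] 1.5
arrow_tip scene 0.71 [240.7 247.6] [10.1  3.9 24. ] -159.2
shutter_tab scene 0.54 [304.3 198.7] [-18.  147.4 142. ] -83.0
cross_mark top 0.88 [315.1 232.1] [-50.   -4.9  55. ] 5.6
cross_tab top 0.18 [219.4 216.4] [-27.  249.3  67. ] -83.8
index_spot top 0.84 [312.2 235.9] [-60.5   2.1  55. ] -2.0
shutter_tab top 0.28 [310.7 216. ] [-15.1  13.3 142. ] -41.5
cross_tab wrist 0.76 [317.4 279. ] [-75.3  -1.8  67. ] 1.3
arrow_tip wrist 0.58 [314.7 215.9] [-95.    0.4  24. ] -0.3
```

>>> {"method": "arm_command", "body": {"targets": [[-5,0,0,0],[-15,0,0,0],[-20,0,0,0],[0,0,0,0],[0,-30,0,0],[0,-35,0,0],[0,-35,0,0],[0,-25,0,0],[0,0,0,0]]}}

```text
t: 15.63
ee_pos: [461.2, -121.6, 168.1]
orientation: [-1.249, -1.163, 1.156]
ft_force: [1.2, -0.4, -0.2]
width: 0.3
```

```bash
python3 - <<'E'
from h import *
st(); cross(); t=get_image('top'); s=get_image('scene'); w=get_image('wrist')
cv2.imwrite('pics/c7.png',np.hstack([cv2.resize(t[190:270,270:370],(400,320)),cv2.resize(s[190:270,190:290],(400,320))])); cv2.imwrite('pics/w7.png',w); cv2.imwrite('pics/s7.png',s); cv2.imwrite('pics/t7.png',t)
E
```

```text
t 15.63 local [-74.5 -60.3 168.1] jaw err -0.0002 F [ 1.2 -0.4 -0.2] w 0.3
cross_mark scene 0.93 [230.2 215.6] [-57.1  -8.8  55. ] 8.7
cross_tab scene 0.76 [231.9 206.4] [-72.9  -1.9  67. ] 1.5
index_spot scene 0.71 [235.7 214.7] [-57.4   3.6  55. ] -3.6
arrow_tip scene 0.95 [234.2 205.7] [-101.4    2.4   24. ] -1.3
shutter_tab scene 0.59 [306.8 196.3] [-22.8 153.6 142. ] -81.5
cross_mark top 0.71 [311.9 234.2] [-56.1   3.2  55. ] -3.2
cross_tab top 0.97 [312.4 244.6] [-83.5   0.7  67. ] -0.5
index_spot top 0.64 [310.5 233.5] [-54.5   7.   55. ] -7.3
arrow_tip top 0.6 [312.7 251.2] [-100.8   -3.6   24. ] 2.0
shutter_tab top 0.57 [267.6 250.5] [-106.1  112.1  142. ] -46.6
cross_mark wrist 0.75 [345.1 231.1] [-48.6  -0.4  55. ] 0.5
cross_tab wrist 0.73 [344.9 211.6] [-71.7  -4.1  67. ] 3.3
index_spot wrist 0.84 [348.7 231.1] [-48.4   3.   55. ] -3.6
arrow_tip wrist 0.62 [342.2 173.2] [-97.9  -0.3  24. ] 0.2
```

View pics/c7.png

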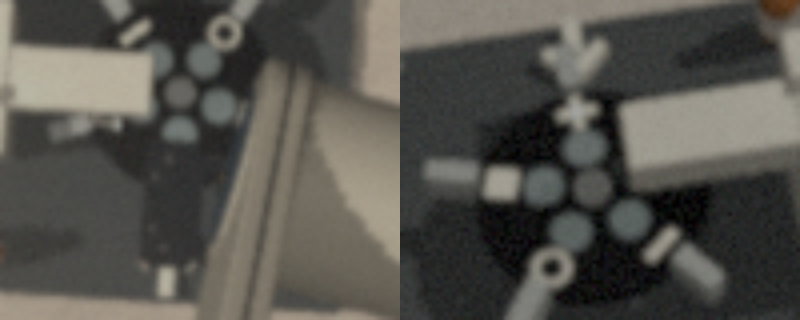

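View pics/w7.png

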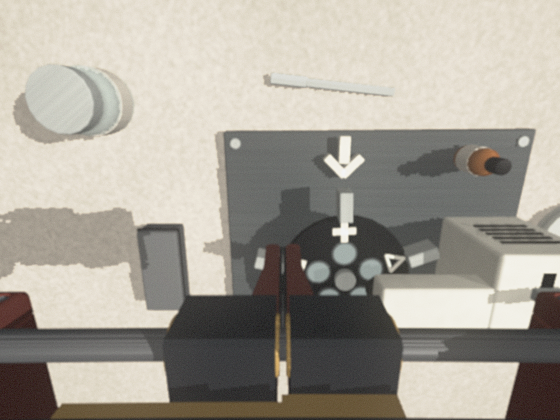

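```bash
python3 - <<'E'
from h import *
p=np.load('p.npy')
ob=np.array([[593,187],[576,112],[502,184],[551,269],[663,245]])/4+[190-.4,190-.4]
def L(f):
    a=np.radians(f+np.array([0,72,144,216])); return np.vstack([[0,0,55],np.c_[-50*np.cos(a),-50*np.sin(a),55+0*a]])
q=least_squares(lambda v:(proj('scene',U(p,L(v[0])))+v[1:]-ob).ravel(),[0,0,0]); print(q.x,q.fun.reshape(-1,2).round(2))
print((proj('scene',U(p,[[-97,0,24],[-50,0,55],[-135,0,24]]))-190+.4)*4, proj('wrist',U(p,[[-97,0,24],[-50,0,55],[-135,0,24],[-76,0,67],[0,0,55]])))
E
```

```text
[  3.76037767 100.71775939  -0.35768235] [[ 0.03  0.67]
 [ 0.13  0.04]
 [-0.16 -0.1 ]
 [ 0.31 -0.3 ]
 [-0.31 -0.31]]
[[175.26521656  71.21193863]
 [179.50895213 112.54404322]
 [167.9546947   18.0919298 ]] [[342.48533767 174.08952629]
 [345.57973781 229.44860082]
 [344.73583477 134.95215947]
 [349.85035463 206.83873999]
 [342.6637201  276.637192  ]]
```

>>> {"method": "arm_command", "body": {"targets": [[0,30,1,0],[0,35,1,0],[0,35,1,0],[0,20,0,0],[0,10,0,0],[0,0,0,0],[10,0,0,0],[12,0,0,0],[8,0,0,0],[6,0,0,0],[4,0,0,0],[3,0,0,0],[2,0,0,0],[0,0,0,0],[0,0,0,0]]}}

```text
t: 17.93
ee_pos: [458.4, -75.9, 33.4]
orientation: [-1.241, -1.158, 1.158]
ft_force: [-0.2, -0.0, -0.3]
width: 0.3
```

```bash
python3 -c "from h import *;st()"
```

```text
t 17.93 local [-80.5 -14.9  33.4] jaw err 0.0001 F [-0.2 -0.  -0.3] w 0.3
```

>>> {"method": "arm_command", "body": {"targets": [[-5,0,0,0],[-15,0,0,0],[-25,0,0,0],[0,0,0,0],[0,-30,0,0],[0,-35,0,0],[0,-35,0,0],[0,-35,0,0],[0,-15,0,0],[0,0,0,0],[0,0,0,0]]}}

```text
t: 18.85
ee_pos: [455.5, -120.9, 183.9]
orientation: [-1.243, -1.159, 1.158]
ft_force: [0.3, -0.3, 0.1]
width: 0.4
```

```bash
python3 - <<'E'
from h import *
st(); w=get_image('wrist'); s=get_image('scene'); p=np.load('p.npy')
print(proj('wrist',U(p,[[-97,0,24],[-50,0,55],[-135,0,24],[-76,0,67],[0,0,55]])))
cv2.imwrite('pics/w8.png',np.hstack([cv2.resize(w[120:300,270:420],(500,600),interpolation=cv2.INTER_CUBIC)[:, :],cv2.resize(s[190:270,190:265],(300,320)) if 0 else np.vstack([cv2.resize(s[190:270,190:265],(300,320)),np.zeros((280,300,3),np.uint8)])]))
E
```

```text
t 18.85 local [-80.3 -60.  183.9] jaw err -0.0003 F [ 0.3 -0.3  0.1] w 0.4
[[338.80258827 174.76703017]
 [341.58327863 226.81607014]
 [340.76419945 137.9612639 ]
 [345.32021172 205.42526537]
 [339.03538662 271.48134527]]
```

View pics/w8.png

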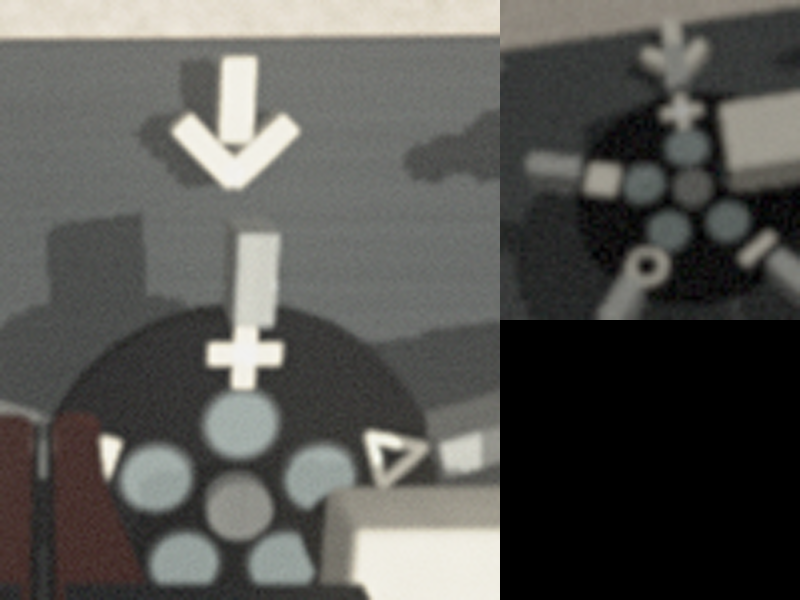

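>>> {"method": "arm_command", "body": {"targets": [[20,0,0,0],[35,0,-3,0],[35,0,-3,0],[35,0,-3,0],[35,0,-3,0],[30,0,-3,0],[20,0,-3,0],[0,0,0,0],[0,0,0,0],[0,15,0,0],[0,15,0,0],[0,15,0,0],[0,8,0,0],[0,3,0,0],[0,0,0,0],[0,0,0,0]]}}

```text
t: 20.28
ee_pos: [487.7, 87.0, 127.5]
orientation: [-1.241, -1.158, 1.158]
ft_force: [-0.4, 0.7, -0.0]
width: 0.7
```

```bash
python3 - <<'E'
from h import *
st(); w=get_image('wrist'); s=get_image('scene'); e=np.array(get_obs()['ee_pos'])
b=cv2.resize(s[140:250,220:370],None,fx=4,fy=4)
for dz in (0,-17): cv2.circle(b,tuple(int(v) for v in (proj('scene',[e+[0,0,dz]])[0]-[220,140]+.5)*4),3,(0,255,0),1)
cv2.imwrite('pics/s9.png',b)
E
```

```text
t 20.28 local [-62.4 149.7 127.5] jaw err -0.0006 F [-0.4  0.7 -0. ] w 0.7
```

View pics/s9.png

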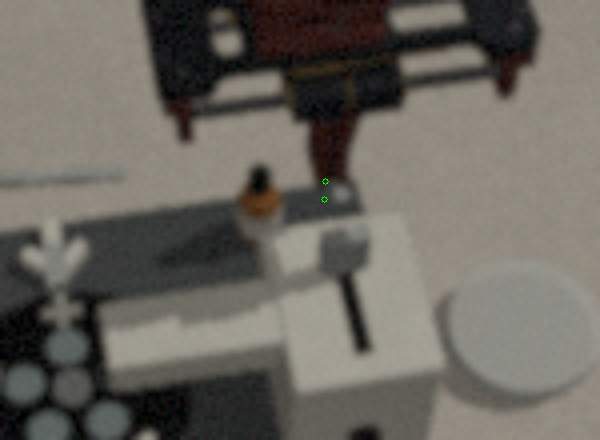

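>>> {"method": "arm_command", "body": {"targets": [[0,5,0,0],[0,0,-5,0],[0,0,-5,0],[0,0,-5,0],[0,0,-5,0],[0,0,-5,0],[0,0,-4,0],[0,0,-4,0],[0,0,-4,0],[0,0,-4,0],[0,0,-4,0],[0,0,-4,0],[0,0,0,0],[0,0,0,0]]}}

```text
t: 21.55
ee_pos: [537.0, 84.1, 122.4]
orientation: [-1.241, -1.159, 1.158]
ft_force: [-0.6, -1.0, 0.6]
width: 0.4
```

```bash
python3 - <<'E'
from h import *
st(); cross()
E
```

```text
t 21.55 local [-13.1 150.1 122.4] jaw err 0.0001 F [-0.6 -1.   0.6] w 0.4
cross_mark scene 0.64 [235.6 216.6] [-52.5   2.8  55. ] -3.1
cross_tab scene 0.93 [234.8 206.2] [-72.3   4.5  67. ] -3.6
index_spot scene 0.82 [233.  217.8] [-50.4  -3.3  55. ] 3.7
arrow_tip scene 0.8 [233.8 205.3] [-102.6    1.6   24. ] -0.9
shutter_tab scene 0.6 [310.3 206.2] [  1.7 155.7 142. ] -90.6
cross_mark top 0.66 [314.8 232.6] [-51.4  -4.2  55. ] 4.7
cross_tab top 0.67 [309.6 244. ] [-82.4   8.1  67. ] -5.6
index_spot top 0.93 [312.4 234.3] [-56.3   1.8  55. ] -1.9
arrow_tip top 0.72 [313.5 250.1] [-97.7  -5.5  24. ] 3.2
shutter_tab top 0.17 [312.3 278.1] [-164.9   -0.4  142. ] 0.1
cross_mark wrist 0.61 [ 87.4 171.1] [-49.3   1.9  55. ] -2.2
cross_tab wrist 0.58 [ 69.9 137.2] [-75.4   1.5  67. ] -1.1
index_spot wrist 0.79 [ 84.6 171. ] [-49.3  -0.2  55. ] 0.3
arrow_tip wrist 0.67 [ 98.  105.1] [-97.4   1.2  24. ] -0.7
shutter_tab wrist 0.71 [ 88.2 170.7] [-65.7  55.6 142. ] -40.3
```

>>> {"method": "arm_command", "body": {"targets": [[0,0,-2,0],[0,0,-2,0],[0,0,-1,0],[0,0,-1,0],[0,0,0,0]]}}

```text
t: 22.87
ee_pos: [542.6, 83.7, 122.3]
orientation: [-1.241, -1.158, 1.158]
ft_force: [-0.5, -0.1, 0.3]
width: 0.6
```

```bash
python3 -c "from h import *;st()"
```

```text
t 22.87 local [ -7.4 150.2 122.3] jaw err 0.0001 F [-0.5 -0.1  0.3] w 0.6
```

>>> {"method": "arm_command", "body": {"targets": [[0,0,-1,0],[0,0,-1,0],[0,0,0,0]]}}

```text
t: 23.12
ee_pos: [543.4, 83.6, 122.2]
orientation: [-1.239, -1.156, 1.16]
ft_force: [-5.5, 0.6, 3.8]
width: 0.3
```

>>> {"method": "arm_command", "body": {"targets": [[0,0,-1,0],[0,0,0,0]]}}

```text
t: 23.28
ee_pos: [543.4, 83.6, 122.2]
orientation: [-1.238, -1.155, 1.161]
ft_force: [-8.5, 1.1, 6.1]
width: 0.6
```

>>> {"method": "arm_command", "body": {"targets": [[0,0,-1,0],[0,0,0,0]]}}

```text
t: 23.45
ee_pos: [543.5, 83.6, 122.1]
orientation: [-1.237, -1.154, 1.161]
ft_force: [-10.9, 1.0, 8.5]
width: 0.6
```

>>> {"method": "arm_command", "body": {"targets": [[0,0,6,0],[0,0,15,0],[0,0,20,0],[0,-20,15,0],[0,-35,15,0],[0,-35,15,0],[0,-35,20,0],[0,0,0,0],[0,0,0,0]]}}

```text
t: 24.2
ee_pos: [442.0, 91.1, 249.5]
orientation: [-1.244, -1.164, 1.155]
ft_force: [0.4, -0.4, -0.6]
width: 0.6
```

```bash
python3 - <<'E'
from h import *
st(); cross(); p=np.load('p.npy'); s=get_image('scene'); w=get_image('wrist')
b=cv2.resize(s[170:270,170:350],None,fx=3.4,fy=3.4,interpolation=cv2.INTER_CUBIC)
for q in proj('scene',U(p,[[10,150,142],[-20,150,142],[-50,0,55]])): cv2.circle(b,tuple(int(v) for v in (q-[170,170]+.5)*3.4),3,(0,0,255),1)
print(proj('wrist',U(p,[[10,150,142],[-20,150,142],[-50,0,55],[0,0,55]])).round())
cv2.imwrite('pics/s10.png',np.vstack([b,np.zeros((250,612,3),np.uint8)])); o=cv2.imread('pics/s10.png'); o[345:585,:600]=cv2.resize(w[140:380,0:560],(600,240)); cv2.imwrite('pics/s10.png',o)
E
```

```text
t 24.2 local [-108.4  150.5  249.5] jaw err 0.0006 F [ 0.4 -0.4 -0.6] w 0.6
cross_mark scene 0.79 [236.5 216.5] [-52.4   4.8  55. ] -5.2
cross_tab scene 0.83 [231.  206.6] [-72.7  -4.   67. ] 3.1
index_spot scene 0.81 [235.8 215.9] [-54.2   3.5  55. ] -3.6
arrow_tip scene 0.94 [234.9 206.4] [-99.2   3.8  24. ] -2.2
shutter_tab scene 0.72 [307.9 209.4] [  8.3 149.3 142. ] -93.2
cross_mark top 0.74 [314.7 232.9] [-52.2  -4.   55. ] 4.4
cross_tab top 0.56 [311.1 240.5] [-73.1   4.8  67. ] -3.7
index_spot top 0.78 [314.7 235.5] [-59.   -4.4  55. ] 4.3
arrow_tip top 0.69 [313.9 251.9] [-102.4   -6.9   24. ] 3.9
shutter_tab top 0.59 [257.7 202.2] [  9.8 145.  142. ] -93.9
cross_mark wrist 0.77 [162.1 231.6] [-47.2   2.6  55. ] -3.1
cross_tab wrist 0.82 [156.8 209.6] [-79.2   4.3  67. ] -3.1
index_spot wrist 0.68 [162.3 228.6] [-51.    3.2  55. ] -3.6
arrow_tip wrist 0.73 [166.6 188. ] [-94.6   2.4  24. ] -1.4
[[282. 315.]
 [282. 289.]
 [160. 229.]
 [164. 266.]]
```

```bash
python3 -c "from workcell import *; print(close_job())"
```

```text
the job is handed in; nothing more can be done
None
```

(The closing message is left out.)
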